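# Close a pin badge on the badge press

## Robot

A 6-joint arm with a two-finger parallel gripper is mounted at the origin on the work surface. World frame = base frame: x ahead of the robot, y to its left, z up, the work surface at z = 0. Lengths are in m, angles in rad, forces in N, time in s.
With the tool pointing down it reaches from about 0.2 to 0.875 m from the base axis. Payload 3.4 kg.
Tool frame: the origin (TCP) lies between the finger pads; the fingertips stand 25 mm ahead of it and the grasp point (between the pads) lies 6 mm ahead of it (r.nose_length is the z of the fingertips in the tool frame, in m); z points along the fingers, y is the line along which they close (so a half turn about z gives the same grasp; the last joint's range is limited). The gripper opens to 94 mm and grips with 3 to 60 N. Pads are 16 mm wide; open, the fingers measure 119 mm over their backs; the gripper's body (75 mm by 177 mm) begins 78 mm behind the grasp point.
Start: joints at [-1.455, 0.276, 1.505, -0, 1.361, -0.121], TCP at [0.135, -0.559, 0.23] pointing down, gripper open.
Joint ranges: [-2.89, 2.89], [-0.75, 2.08], [0.22, 2.7], [-1.18, 4.32], [0.11, 2.71], [-2.7, 2.7]. Speed limits (rad/s): [2.57, 2.57, 3.14, 3.14, 3.14, 3.14].

## Interface

Orientations are given as a unit quaternion [w, x, y, z].
In Python, from plant import r, gripper_to, inverse_kinematics, vision, models, telemetry gives the robot as it stands. Calls block until the motion is done:
- r.move_to(position, orientation): joint-space move of the TCP to a pose.
- r.move_l(position, rot=None, vel=0.15, guard=None): straight line of the TCP; rot=None keeps the orientation; vel is the mean speed in m/s. With guard (N) it stops when the force on the tool has changed by that much, and returns True; else False.
- r.movej(angles): joint-space move.
- gripper_to(opening, f_grip=None): finger opening in m; f_grip is the grip in N (None keeps the last); returns when the fingers have stopped.
- r.hold(seconds).
- inverse_kinematics(position, orientation): joint angles nearest the present ones, or None.
- vision.snapshot(name): name is "scene" or "top" or "wrist"; returns the picture (384x512x3 uint8, red, green, blue); there is no depth.
- vision.get_calibration(name): a dict with "fx", "fy", "cx", "cy" (pixels), "position" and "orientation" of the camera in the world. Camera axes: x right, y down, z forward; pixel columns grow to the right and rows downward; lengths in m; the calibration is good to about 2 mm. A picture is of the moment at which its call begins: read the wrist's pose just before it. get_calibration takes no time and is no camera call; for the wrist camera it gives the pose at the moment of the call.
A pose or a line that the arm cannot do raises r.PlanningError and nothing moves.
- r.sign_off(): hands the job in; it is judged then, once.
Trained networks look in the newest picture that a camera, given by its name, has taken for a name from the list of things; names that differ only in an ending like _2 or _b are one class to them, and where a whole thing is asked for, a point or a joint stands for the part that bears it (a point fixed in the world has none). Each returns a list of dicts, best first, with "score" (0 to 1); they miss things now and then, are a little off and sometimes report something else, mostly with a low value. They report only what shows in the picture. A call takes as long as a camera call. They do not tell look-alikes from the thing itself.
- models.boxes_of(thing, camera): "at" ([x, y, z] in m, in world coordinates, good to about 4 mm: the middle of the surface that is visible of it).
- models.regions_of(thing, camera): "pixels" (384x512 bool, what is visible of it).
- models.mark_of(thing, camera): "at" ([x, y, z] in m, in world coordinates, good to about 4 mm: a listed point, or the origin of a listed thing).
Readings, each from a call of its own:
- telemetry.current_t(): time.
- telemetry.current_joints(): joint angles.
- telemetry.current_dq(): joint speeds.
- telemetry.current_joint_efforts(): joint torques, N m.
- telemetry.current_ee_pos(): TCP position.
- telemetry.current_tool_rot(): TCP orientation.
- telemetry.current_wrist_force(): force on the tool from outside, world axes, zero at the start.
- telemetry.current_torque(): the same for the moment, N m.
- telemetry.current_opening(): finger opening in m.
- telemetry.current_finger_force(): force on a finger pad.
Only numpy, scipy, OpenCV 4.12 (cv2) and the standard library are available. Lean on these libraries where they do the work, as an engineer would, in place of code of your own. Each camera call takes 0.05 s, during which the arm holds its last target. There are 200 camera calls.

## Task

Close a pin badge: its shell and picture are already up in the top die of the badge press. Lay the loose badge back that fits, the middle-sized of the three, flat in the empty lower die that stands out at the side of the press, push the die slide fully home so that this die sits under the top die, then pull the sprung handle towards you until its shank lies on the white line of the cheek plates. Keep it there: the program finishes while still holding the handle on the line, and the other things on the table stay where they are.

Things in the scene. Friction and masses are not known exactly. Their poses are not given: they have to be found in the camera images.
- back_mid_center (a point): Centre (half-way up) of the badge back to use: loose flat steel disc, 54 mm diameter, 6 mm thick, 20 g, lying on the table, pin side up; z axis up, its yaw does not matter.
- back_small: Badge back of the wrong size, leave it: loose disc, 33 mm diameter, 6 mm thick; origin at the centre of its underside.
- back_large: Badge back of the wrong size, leave it: loose disc, 75 mm diameter, 6 mm thick; origin at the centre of its underside.
- press: Badge press, fixed. Origin on the table under the top die's axis; x points from the operator to its column, y along the die slide, z up. Base 165 x 200 mm; head 50 mm wide, underside at 114 mm; on it two round cheek plates (58 mm radius, 44 mm over both) about the handle's pivot, which lies along y, 172 mm above the origin. Nothing stands above it but the handle.
- die_seat (a point): Centre of the recess floor of the empty lower die (rides on the slide, 32 mm above the table; axes as the press). Round die 74 mm across; the recess is 62 mm in diameter and 3.5 mm deep, so that a seated 54 mm back stands 2.5 mm above the rim. With the slide out it stands up to 115 mm to the press's +y side of the top die's axis. Open above.
- die_slide (a joint): Travel of the die slide in m: 0 = out (lower die at the press's +y side), 0.115 = fully home against its stop with the lower die under the top die; it grows as the slide is pushed along the press's -y direction. It stays where it is left; pushing it takes about 2 to 5 N. It starts between 0 and 0.015.
- slide_knob (a point): Middle of the head of the black knob on the slide's +y end: head 22 mm in diameter, from 37 to 55 mm above the table (this point at 44 mm), 85 mm to the +y side of the die seat, moves with the slide. With the slide home it stands 85 mm to the press's +y side of the top die's axis.
- top_die: Top die on the ram: disc 68 mm in diameter, 18 mm thick, origin at the centre of its underside, 60 mm above the table at rest. It comes down 30 mm per rad of handle, meets a seated back (top 38 mm above the table) at about 0.73 rad, and then gives on a spring (2500 N/m).
- handle (a joint): Handle angle in rad: 0 = up at rest (shank 75 degrees above level, leaning towards the operator, the press's -x), grows as it is pulled towards the operator and down, end stop 1.08. The shank lies on the white line at 0.87 (25 degrees above level). A spring pulls it back to 0: 4 to 6 N at the grip to start, about 11 to 14 N at the line.
- grip (a point): Middle of the gripping length of the handle's round rubber grip (27 mm diameter, 90 mm long, its free end 32 mm beyond this point, 351 mm above the table at rest: pass well clear of it); 150 mm from the pivot, moves with the handle on a circle in the press's x-z plane.
- line (a point): Where the point grip is when the handle lies on the white line; fixed on the press. The line itself is a white stripe, 5 mm wide, across the rim of both cheek plates, 32 to 62 mm from the pivot on the operator's side, 25 degrees above level.
- can: Drinks can, 66 mm diameter, 122 mm tall, bystander; origin at the centre of its underside.
- ink_tin: Round ink tin, 88 mm diameter, 52 mm tall, bystander; origin at the centre of its underside.
- ink_tube: Ink tube lying flat, about 125 mm long, 24 mm thick, bystander; origin on its underside.
- brayer: Ink roller (90 mm roller, 38 mm diameter, red handle) lying on the glass ink slab, bystander; origin under the roller's middle.
Not all that is in view belongs to the job. What is shaped like the part that bears back_mid_center but blue or brown is not meant.

How it is judged:
By the outcome, as a careful person would: the job done as asked, in the order asked, and still so for the second after the job is handed in, while the arm keeps its last pose, push and grip.
It also fails if it takes over 72 s, if anything falls off the work surface, if the arm or the gripper's body presses on something with over 40 N, if the wrist force passes 120 N, or if a joint passes its speed limit or range.

## Working session

There is one attempt and no reset: what is moved stays moved. The work goes in short steps, each a Python script; the robot and the scene stay as the last script left them, time stands still between calls to the robot, and variables do not carry over. Pictures are saved under pics/ and viewed, at most 10 in all, crops included, and the job is handed in when it is done.

```bash
mkdir -p pics; ls; cat > h.py <<'E'
import numpy as np, cv2
from plant import r, gripper_to, inverse_kinematics, vision, models, telemetry as t
from scipy.spatial.transform import Rotation as R
def cal(n):
    c=vision.get_calibration(n);q=c["orientation"]
    return c,R.from_quat([q[1],q[2],q[3],q[0]]).as_matrix(),np.array(c["position"])
def ray(n,u,v,z):
    c,M,p=cal(n);d=M@np.array([(u-c["cx"])/c["fx"],(v-c["cy"])/c["fy"],1]);return p+d*(z-p[2])/d[2]
def px(n,X):
    c,M,p=cal(n);a=M.T@(np.array(X)-p);return a[0]/a[2]*c["fx"]+c["cx"],a[1]/a[2]*c["fy"]+c["cy"]
def q(M): 
    a=R.from_matrix(M).as_quat();return [a[3],a[0],a[1],a[2]]
def save(n,f):
    im=vision.snapshot(n);cv2.imwrite("pics/"+f,im[:,:,::-1]);return im
E
python3 - <<'E'
from h import *
np.set_printoptions(precision=4,suppress=True)
print(r.nose_length)
ims=[save(n,n+"0.png") for n in("scene","top")]
for n in("scene","top"):
    print(n,cal(n)[2])
    for k in "back_mid_center die_seat slide_knob grip line press top_die".split():
        print(k,[(np.array(d["at"]).round(4).tolist(),round(d["score"],2),np.round(px(n,d["at"]))) for d in models.mark_of(k,n)][:4])
print(t.current_t())
E
```

```text
pics
0.025
scene [ 1.3507 -0.1071  1.0335]
back_mid_center [([0.4456, 0.0242, 0.0022], 0.7, array([234., 212.])), ([0.3631, 0.0231, -0.0005], 0.44, array([230., 193.])), ([0.3921, -0.0714, 0.0048], 0.43, array([200., 203.]))]
die_seat [([0.6462, 0.0178, 0.0348], 0.88, array([245., 260.])), ([0.5863, 0.4492, 0.006], 0.57, array([386., 225.]))]
slide_knob [([0.6598, 0.1017, 0.0409], 0.85, array([277., 258.]))]
grip [([0.5971, -0.0722, 0.3142], 0.91, array([200., 176.]))]
line []
press [([0.6294, -0.0806, 0.0011], 0.66, array([207., 268.]))]
top_die [([0.6493, 0.015, 0.0335], 0.57, array([244., 261.])), ([0.6327, -0.0772, 0.0602], 0.56, array([207., 256.]))]
top [0.4562 0.053  1.0811]
back_mid_center [([0.3644, 0.0227, 0.0053], 0.82, array([268., 241.])), ([0.4444, 0.027, 0.0057], 0.79, array([267., 214.])), ([0.3922, -0.067, 0.0063], 0.69, array([299., 232.]))]
die_seat [([0.6479, 0.0161, 0.0285], 0.59, array([272., 144.]))]
slide_knob [([0.6622, 0.1036, 0.0458], 0.63, array([242., 138.]))]
grip [([0.5932, -0.0756, 0.3165], 0.71, array([320., 146.])), ([0.6616, 0.1041, 0.0444], 0.33, array([242., 138.]))]
line [([0.6338, -0.0826, 0.0564], 0.37, array([307., 148.]))]
press [([0.6362, -0.0805, 0.002], 0.71, array([304., 150.])), ([0.428, -0.3352, 0.0045], 0.54, array([391., 221.]))]
top_die [([0.6348, -0.0825, 0.0585], 0.48, array([307., 147.]))]
0.8
```

```bash
python3 - <<'E'
import cv2
a=cv2.imread("pics/top0.png"); b=cv2.imread("pics/scene0.png")
cv2.imwrite("pics/c0.png",cv2.resize(a[100:300,180:440],None,fx=3,fy=3,interpolation=2))
E
```

```text
(no output)
```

View pics/scene0.png

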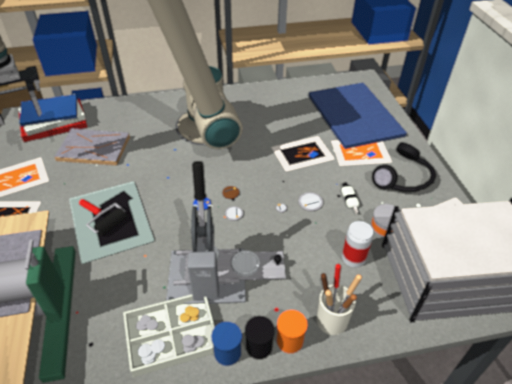

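View pics/c0.png

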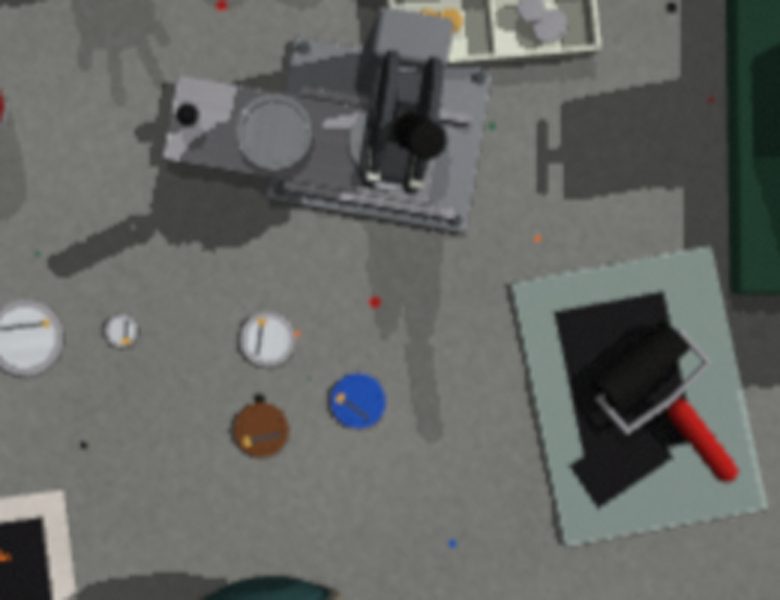

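Candidates for the back in the top view: white mid (269,213), brown (267,243), blue (299,233), small white (220,210) and large white (189,212). I choose the white mid disc at (269,213), about 54 mm across. The press yaw is about -0.17 rad and the slide is about 15 mm in.

Next I take wrist views over the disc and the press.

```bash
cat >> h.py <<'E'
def ori(zd,yd):
    z=np.array(zd,float);z/=np.linalg.norm(z);y=np.array(yd,float);y-=z*(y@z);y/=np.linalg.norm(y)
    return np.column_stack([np.cross(y,z),y,z])
def down(yaw): # closing axis at world angle yaw
    return q(ori([0,0,-1],[np.cos(yaw),np.sin(yaw),0]))
def bestdown(p,yaw):
    b=None
    for s in(0,np.pi):
        j=inverse_kinematics(p,down(yaw+s))
        if j is not None:
            c=abs(j[5])
            if b is None or c<b[0]: b=(c,down(yaw+s),j)
    return b[1]
E
python3 - <<'E'
from h import *
np.set_printoptions(precision=4,suppress=True)
o=bestdown([0.43,0.025,0.33],np.pi/2)
r.move_to([0.43,0.025,0.36],o)
im=save("wrist","w0.png")
print(cal("wrist")[2],t.current_ee_pos(),t.current_joints())
for k in "back_mid_center die_seat slide_knob press grip top_die".split():
    print(k,[(np.array(d["at"]),round(d["score"],2),np.round(px("wrist",d["at"]))) for d in models.mark_of(k,"wrist")][:4])
for d in models.regions_of("back_mid_center","wrist"):
    m=d["pixels"];v,u=np.nonzero(m);p=ray("wrist",u.mean(),v.mean(),0.006)
    print("reg",d["score"],u.mean(),v.mean(),p,"rgb",im[m].mean(0),"diam",np.linalg.norm(ray("wrist",u.min(),v.mean(),.006)-ray("wrist",u.max()+1,v.mean(),.006)))
E
```

```text
[0.4958 0.0244 0.5128] [0.4301 0.0244 0.3598] [-0.1049  0.0032  1.5226 -0.0002  1.6162  1.4669]
back_mid_center [(array([ 0.3889, -0.0675,  0.0021]), 0.62, array([318., 180.])), (array([0.3632, 0.0273, 0.0021]), 0.59, array([260., 196.])), (array([0.4512, 0.0219, 0.0032]), 0.58, array([263., 142.]))]
die_seat []
slide_knob []
press [(array([ 0.6318, -0.0796, -0.0007]), 0.65, array([333.,  16.]))]
grip []
top_die []
reg 0.93 262.45908607863976 143.47821466524974 [0.4486 0.023  0.006 ] rgb [156.7269 157.6514 155.983 ] diam 0.05292632650251095
reg 0.62 259.60770156438025 197.73044524669072 [0.3613 0.0276 0.006 ] rgb [97.8363 63.9242 36.4729] diam 0.05339845684043306
reg 0.57 318.2052821128451 179.87875150060023 [ 0.3907 -0.0661  0.006 ] rgb [ 37.8631  77.0084 149.3553] diam 0.05274075933514277
reg 0.15 170.38505747126436 139.97413793103448 [0.4541 0.1659 0.006 ] rgb [146.8218 146.1782 141.2471] diam 0.03413488017447218
```

View pics/w0.png

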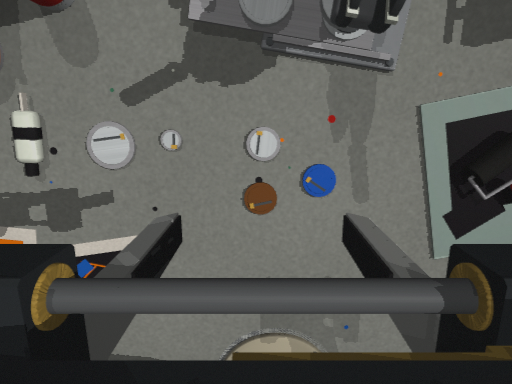

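The wrist view shows the white mid disc with its pin at (263,144), diameter 53 mm. Brown is at (260,198), blue at (318,180), small at (171,140) and large at (110,145), so the choice holds. Now I measure the press.

```bash
python3 - <<'E'
from h import *
np.set_printoptions(precision=4,suppress=True)
def reg(k,n,z,mx=2):
    for d in models.regions_of(k,n)[:mx]:
        m=d["pixels"].astype(np.uint8);c=max(cv2.findContours(m,0,1)[0],key=cv2.contourArea)
        (u,v),(a,b),_=cv2.minAreaRect(c);M=cv2.moments(c);u,v=M["m10"]/M["m00"],M["m01"]/M["m00"]
        print(n,k,round(d["score"],2),round(u),round(v),ray(n,u,v,z),m.sum())
vision.snapshot("top"); reg("back_mid_center","top",.006,3)
def look(p,f):
    r.move_to(p,bestdown(p,np.pi/2)); save("wrist",f)
    for k in "back_mid_center die_seat slide_knob press grip line top_die".split():
        print(k,[(np.array(d["at"]),round(d["score"],2),np.round(px("wrist",d["at"]))) for d in models.mark_of(k,"wrist")][:2])
    reg("slide_knob","wrist",.055);reg("die_seat","wrist",.0355);reg("grip","wrist",.351)
look([.54,.06,.38],"w1.png")
look([.52,.02,.42],"w2.png")
E
```

```text
back_mid_center [(array([0.4517, 0.0256, 0.0017]), 0.92, array([281., 204.])), (array([ 0.3909, -0.065 ,  0.0046]), 0.83, array([333., 238.]))]
die_seat [(array([0.6493, 0.0239, 0.0306]), 0.74, array([285.,  81.]))]
slide_knob [(array([0.5861, 0.4488, 0.0009]), 0.24, array([ 20., 124.]))]
press [(array([ 0.632 , -0.0795,  0.0026]), 0.65, array([349.,  95.]))]
grip [(array([ 0.5957, -0.0763,  0.3126]), 0.64, array([464., 126.]))]
line []
top_die [(array([ 0.6374, -0.075 ,  0.0559]), 0.88, array([357.,  89.])), (array([0.4323, 0.3854, 0.0006]), 0.44, array([ 72., 216.]))]
wrist slide_knob 0.88 283 81 [0.6483 0.0288 0.055 ] 7295
wrist die_seat 0.62 283 81 [0.6502 0.0276 0.0355] 7457
wrist grip 0.75 460 124 [ 0.5989 -0.0498  0.351 ] 4838
wrist grip 0.53 283 207 [0.5516 0.0469 0.351 ] 770
back_mid_center [(array([ 0.3894, -0.0671,  0.005 ]), 0.74, array([309., 222.])), (array([0.4486, 0.021 , 0.0014]), 0.59, array([261., 190.]))]
die_seat [(array([0.6515, 0.0199, 0.0308]), 0.89, array([262.,  69.]))]
slide_knob [(array([0.6632, 0.1077, 0.0482]), 0.86, array([204.,  59.]))]
press [(array([ 0.6339, -0.0812, -0.0009]), 0.65, array([322.,  83.]))]
grip [(array([ 0.5959, -0.0732,  0.3196]), 0.76, array([386.,  98.]))]
line []
top_die [(array([ 0.6338, -0.0788,  0.0578]), 0.56, array([327.,  80.]))]
wrist slide_knob 0.57 255 72 [0.645  0.0303 0.055 ] 6125
wrist die_seat 0.71 260 191 [0.455  0.0232 0.0355] 658
wrist die_seat 0.67 255 72 [0.6474 0.0304 0.0355] 6091
wrist grip 0.66 313 78 [ 0.6077 -0.0136  0.351 ] 321
wrist grip 0.63 380 96 [ 0.5961 -0.058   0.351 ] 2795
```

View pics/w1.png

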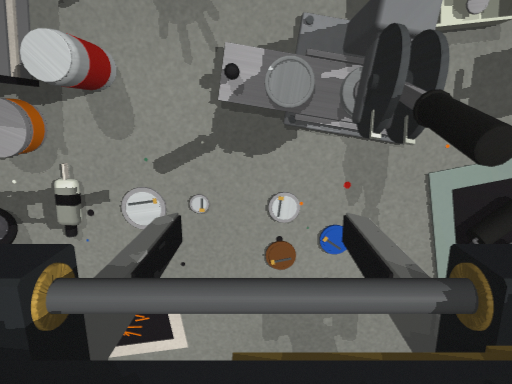

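The view shows the die circle at about (290,82), the knob at about (232,71), the base's front edge running from (290,126) to (413,143), and the grip at about (460,124). I back-project these from the same pose and fit the press pose.

```bash
python3 - <<'E'
from h import *
np.set_printoptions(precision=4,suppress=True)
p=[.54,.06,.38]; r.move_to(p,bestdown(p,np.pi/2)); im=vision.snapshot("wrist")
g=cv2.cvtColor(im,cv2.COLOR_RGB2GRAY)
c=cv2.HoughCircles(g[40:130,240:340],cv2.HOUGH_GRADIENT,1,5,param1=60,param2=12,minRadius=17,maxRadius=30)
for u,v,a in c[0][:4]: print("circ",u+240,v+40,a, ray("wrist",u+240,v+40,.0355), "r",np.linalg.norm(ray("wrist",u+240+a,v+40,.0355)-ray("wrist",u+240,v+40,.0355)))
m=(g[55:90,215:250]<45).astype(np.uint8);n,l,s,ce=cv2.connectedComponentsWithStats(m)
for i in range(1,n):
    if s[i,4]>40: u,v=ce[i]+[215,55];print("knob",u,v,s[i],ray("wrist",u,v,.055))
for a,b,z in[((290,126),(413,143),.0),((220,43),(219,97),.02),((228,44),(300,56),.03)]:
    A,B=ray("wrist",*a,z),ray("wrist",*b,z);d=B-A;print("edge",A,B,np.degrees(np.arctan2(d[1],d[0])))
cv2.imwrite("pics/c1.png",cv2.resize(im[0:160,200:512,::-1],None,fx=2.5,fy=2.5,interpolation=2))
E
```

```text
circ 289.5 80.5 25.0 [0.6509 0.0186 0.0355] r 0.036586635273689695
circ 291.5 85.5 27.1 [0.6439 0.0155 0.0355] r 0.03979536780500732
circ 284.5 79.5 29.4 [0.6523 0.0259 0.0355] r 0.042995421130288355
circ 294.5 80.5 29.3 [0.6509 0.0113 0.0355] r 0.0428833731833637
knob 231.6312849162011 70.5195530726257 [ 10   8  14  16 179] [0.6623 0.1013 0.055 ]
edge [0.5841 0.0134 0.    ] [ 0.5569 -0.1887  0.    ] -97.66500351606415
edge [0.7047 0.1206 0.02  ] [0.6282 0.1243 0.02  ] 177.22388686915448
edge [0.7015 0.1079 0.03  ] [0.6854 0.0035 0.03  ] -98.76756655875649
```

View pics/c1.png

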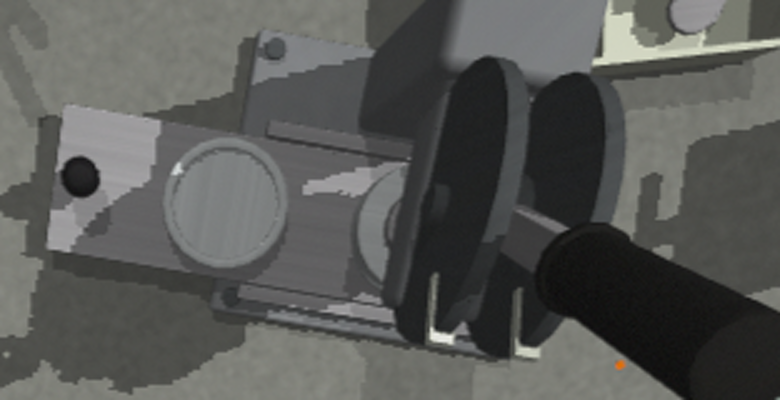

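Press fit: origin ≈ (0.635,-0.080), yaw ≈ -8.3°, seat ≈ (0.6505,0.0186). All the distances agree with the given sizes (die radius 36.6 mm, seat to knob 84 mm, seat to axis 100 mm). Next is a closer fix on the disc, then the pick.

```bash
python3 - <<'E'
from h import *
np.set_printoptions(precision=4,suppress=True)
p=[.43,.0235,.36];o=bestdown(p,np.pi/2); r.move_to(p,o); r.move_l([.43,.0235,.17],vel=.2)
im=vision.snapshot("wrist"); C=None
for d in models.regions_of("back_mid_center","wrist"):
    m=d["pixels"].astype(np.uint8);c=max(cv2.findContours(m,0,1)[0],key=cv2.contourArea)
    (u,v),(a,b),_=cv2.fitEllipse(c);P=ray("wrist",u,v,.006);rgb=im[m>0].mean(0)
    print(d["score"],u,v,a,b,P,rgb, a*np.linalg.norm(ray("wrist",u+1,v,.006)-P))
    if C is None and rgb.max()-rgb.min()<25 and np.hypot(P[0]-.4485,P[1]-.0235)<.01: C=P
print(C)
gripper_to(.074)
r.move_l([C[0],C[1],.10],vel=.15)
print(r.move_l([C[0],C[1],.028],vel=.06,guard=8),t.current_ee_pos())
gripper_to(.03,15); print(t.current_opening(),t.current_finger_force())
r.move_l([C[0],C[1],.12],vel=.1)
print(t.current_opening(),t.current_finger_force(),t.current_t())
save("wrist","w3.png")
E
```

```text
0.88 346.44903564453125 216.07054138183594 43.21983337402344 49.64788055419922 [ 0.3933 -0.0642  0.006 ] [ 39.5684  77.5521 148.1653] 0.044500517406710294
0.6 257.8589782714844 244.8015899658203 47.066471099853516 49.33820724487305 [0.3617 0.027  0.006 ] [98.5503 64.3413 35.9339] 0.049450912514217626
0.26 431.71978759765625 19.757877349853516 41.04468536376953 305.11932373046875 [ 0.5784 -0.13    0.006 ] [87.0492 87.7323 88.7179] 0.03699136152354487
NoneTraceback (most recent call last):
  File "<stdin>", line 12, in <module>
TypeError: 'NoneType' object is not subscriptable
```

```bash
python3 - <<'E'
from h import *
np.set_printoptions(precision=4,suppress=True)
im=vision.snapshot("wrist");g=im.min(2)
u0,v0=map(int,px("wrist",[.4485,.0235,.006]));m=np.zeros(g.shape,np.uint8)
m[v0-45:v0+45,u0-45:u0+45]=(g[v0-45:v0+45,u0-45:u0+45]>125)
n,l,s,ce=cv2.connectedComponentsWithStats(m);i=1+s[1:,4].argmax()
c=cv2.convexHull(max(cv2.findContours((l==i).astype(np.uint8),0,1)[0],key=cv2.contourArea))
(u,v),(a,b),_=cv2.fitEllipse(c);C=ray("wrist",u,v,.006)
D=(a+b)/2*np.linalg.norm(ray("wrist",u+1,v,.006)-C)
print(u0,v0,u,v,a,b,C,D)
assert .05<D<.058 and np.hypot(C[0]-.4485,C[1]-.0235)<.006
gripper_to(.074)
r.move_l([C[0],C[1],.10],vel=.15)
print(r.move_l([C[0],C[1],.028],vel=.06,guard=8),t.current_ee_pos())
gripper_to(.03,15); print(t.current_opening(),t.current_finger_force())
r.move_l([C[0],C[1],.12],vel=.1)
print(t.current_opening(),t.current_finger_force(),t.current_t())
save("wrist","w3.png")
E
```

```text
261 161 263.18792724609375 161.03089904785156 52.54891586303711 53.769981384277344 [0.449  0.0216 0.006 ] 0.05240076023652318
False [0.4493 0.0216 0.0283]
0.05299350293174091 14.999969154596329
0.053032551246900816 15.000018328428268 12.125
```

View pics/w3.png

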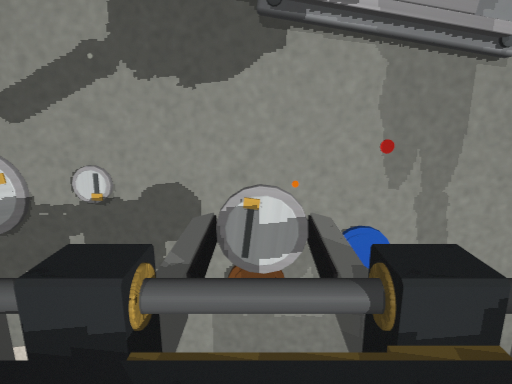

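The disc is held level between the pads, centred at about (262,228). Now I place it with the closing axis along the press x, and with the camera on the side away from the press.

```bash
python3 - <<'E'
from h import *
np.set_printoptions(precision=4,suppress=True)
qq=t.current_tool_rot();M=R.from_quat([qq[1],qq[2],qq[3],qq[0]]).as_matrix()
co=M.T@(cal("wrist")[2]-np.array(t.current_ee_pos()));print("cam in tool",co)
print("disc held", ray("wrist",262,228,.0977), t.current_ee_pos())
a=np.radians(-8.3)
S=np.array([.6505,.0186])
for s in(0,np.pi):
    o=down(a+s);Mo=R.from_quat([o[1],o[2],o[3],o[0]]).as_matrix()
    for z in(.17,.062): print(s,"cam dir",(Mo@co),inverse_kinematics([*S,z],o))
E
```

```text
cam in tool [ 0.0656  0.     -0.1531]
disc held [0.4498 0.0213 0.0977] [0.4484 0.0217 0.1193]
0 cam dir [0.0095 0.0649 0.1531] [-0.0783  0.4246  1.4283 -0.      1.2887  0.0666]
0 cam dir [0.0095 0.0649 0.1531] [-0.0783  0.5128  1.5677 -0.      1.0611  0.0666]
3.141592653589793 cam dir [-0.0095 -0.0649  0.1531] None
3.141592653589793 cam dir [-0.0095 -0.0649  0.1531] None
```

```bash
python3 - <<'E'
from h import *
np.set_printoptions(precision=4,suppress=True)
a=np.radians(-8.3);o=down(a);S=[.6505,.0176]
p=t.current_ee_pos(); r.move_l([p[0],p[1],.17],vel=.15)
r.move_to([.47,.03,.17],o)
r.move_l([*S,.17],vel=.2); r.move_l([*S,.085],vel=.12)
im=save("wrist","w4.png"); print(t.current_ee_pos(),t.current_opening(),px("wrist",[.6505,.0186,.0355]))
print(r.move_l([*S,.0625],vel=.03,guard=6),t.current_ee_pos(),t.current_wrist_force())
gripper_to(.068); r.hold(.2)
r.move_l([*S,.13],vel=.12)
r.move_l([S[0]-.012,S[1]-.0866+.02,.13] if 0 else [*S,.17],vel=.12)
save("wrist","w5.png");print(t.current_t(),[(d["at"],d["score"]) for d in models.mark_of("back_mid_center","wrist")][:2],[(d["at"],d["score"]) for d in models.mark_of("slide_knob","wrist")][:2])
a=cv2.imread("pics/w4.png")[:300];b=cv2.imread("pics/w5.png")[:300];cv2.imwrite("pics/c2.png",cv2.resize(np.hstack([a,b]),(800,234)))
E
```

```text
[0.6512 0.0176 0.0861] 0.052738334139267665 (np.float64(260.4244531344129), np.float64(213.22009401375811))
False [0.6507 0.0176 0.0626] [-0.3559  0.1292  0.0782]
18.7083 [([0.6499, 0.0166, 0.0353], 0.95)] [([0.6606, 0.1036, 0.0428], 0.86)]
```

View pics/c2.png

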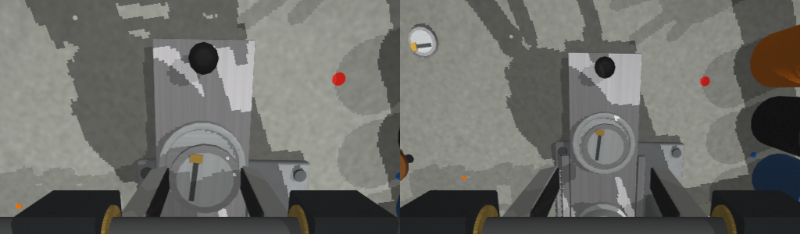

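The back lies in the recess: disc at (605,144), concentric with the ring. Next I push the slide home.

```bash
python3 - <<'E'
from h import *
np.set_printoptions(precision=4,suppress=True)
a=np.radians(-8.3);Y=np.array([-np.sin(a),np.cos(a),0]);K=np.array([.6623,.1027,.065])
gripper_to(0.0,10)
s=K+Y*.034
r.move_l([s[0],s[1],.17],vel=.2); r.move_l(s,vel=.15)
e=K-Y*(.0995+.008-.019)
print(r.move_l(e,vel=.06,guard=13),t.current_ee_pos(),t.current_wrist_force())
p=np.array(t.current_ee_pos());print("remaining",(p-e)@Y, "travel past knob contact",(K+Y*.019-p)@Y)
E
```

```text
True [0.6498 0.0214 0.0645] [0.3248 1.919  0.9661]
remaining 0.006210723533314008 travel past knob contact 0.101289276466686
```

The slide stopped on a firm force. The TCP there puts the press axis at (0.6348,-0.0815), which matches the fit, so it is home. I nudge once more to be sure, check the knob with the top camera, then check the IK for the handle arc.

```bash
cat >> h.py <<'E'
A=np.radians(-8.3);X=np.array([np.cos(A),np.sin(A),0]);Y=np.array([-np.sin(A),np.cos(A),0]);Z=np.array([0,0,1.])
O=np.array([.635,-.0808,0]);PIV=O+.172*Z
def pose(th,tilt0): # handle angle -> TCP pos, rotation; tool rotates with the handle
    e=np.radians(75)-th;P=PIV+.150*(-np.cos(e)*X+np.sin(e)*Z)
    ti=tilt0+th; z=np.sin(ti)*X-np.cos(ti)*Z
    return P-.006*z, q(ori(z,-Y))   # camera on +x side
E
python3 - <<'E'
from h import *
np.set_printoptions(precision=4,suppress=True)
p=np.array(t.current_ee_pos())
print(r.move_l(p-Y*.008,vel=.03,guard=18),t.current_ee_pos(),t.current_wrist_force())
p1=np.array(t.current_ee_pos());print("moved",(p-p1)@Y)
r.move_l(p+Y*.03,vel=.12); p=np.array(t.current_ee_pos()); r.move_l([p[0],p[1],.2],vel=.2)
vision.snapshot("scene"); print([(d["at"],d["score"],O+.085*Y) for d in models.mark_of("slide_knob","scene")][:1])
gripper_to(.09)
for t0 in(0,.13,.26):
    for th in(0,.4,.87): print(t0,th,inverse_kinematics(*pose(th,t0)))
print(inverse_kinematics(pose(0,0)[0]+.11*Z,pose(0,0)[1]),t.current_joints(),t.current_t())
E
```

```text
True [0.6496 0.0211 0.0643] [1.0771 2.2885 1.2176]
moved 0.0003135194322322849
[([0.6434, -0.0005, 0.045], 0.76, array([0.6473, 0.0033, 0.    ]))]
0 0 [-0.2411  0.282   1.2722 -0.      1.5874  1.4746]
0 0.4 [-0.2887 -0.0101  1.7591  0.0665  0.9973  1.402 ]
0 0.87 [-0.4116 -0.1743  2.3265  0.9842  0.2443  0.4261]
0.13 0 [-0.2495  0.2061  1.3829  0.0137  1.4233  1.465 ]
0.13 0.4 [-0.3062 -0.0682  1.8677  0.1112  0.8208  1.3553]
0.13 0.87 [-0.4534 -0.1569  2.4452  2.0098  0.2862 -0.6258]
0.26 0 [-0.2593  0.1342  1.4955  0.0309  1.2536  1.4505]
0.26 0.4 [-0.3266 -0.1168  1.9782  0.1875  0.6367  1.2752]
0.26 0.87 [-0.4991 -0.0898  2.5717  2.4871  0.5414 -1.1456]
[-0.2411  0.2827  1.0119 -0.      1.847   1.4746] [-0.04    0.4157  1.3671  0.0223  1.3639  0.1077] 26.3667
```

```bash
python3 - <<'E'
from h import *
np.set_printoptions(precision=4,suppress=True)
T0=-.26
for th in(0,.4,.87): print(th,inverse_kinematics(*pose(th,T0)))
p=np.array(t.current_ee_pos()); r.move_l([p[0],p[1],.42],vel=.25)
P,o=pose(0,T0)
r.move_to(P+.12*Z,o)
print("guard",r.move_l(P,vel=.1,guard=8),t.current_ee_pos())
save("scene","s1.png")
gripper_to(.015,45); print(t.current_opening(),t.current_finger_force(),t.current_wrist_force(),t.current_t())
cv2.imwrite("pics/c3.png",cv2.resize(cv2.imread("pics/s1.png")[100:320,100:340],None,fx=2.5,fy=2.5,interpolation=2))
E
```

```text
0 [-0.2278  0.4413  1.0586 -0.0225  1.9007  1.4833]
0.4 [-0.2616  0.1252  1.5489  0.0167  1.3284  1.4512]
0.87 [-0.3449 -0.1273  2.1027  0.2106  0.5758  1.2287]
guard False [ 0.5984 -0.0755  0.3234]
0.026519409331284004 44.99841034412384 [-0.0937 -2.9497 -0.4047] 31.0333
```

View pics/c3.png

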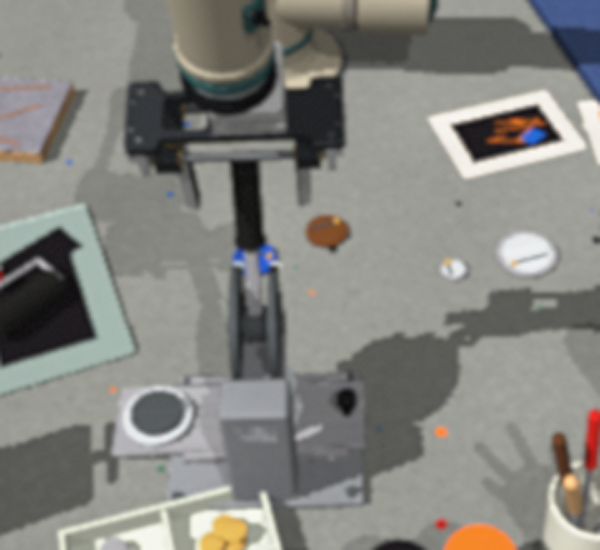

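The slide is home: the knob is close beside the head at crop (345,402). The fingers hold the 27 mm grip (opening 26.5 mm). Now I pull along the arc.

```bash
python3 - <<'E'
from h import *
np.set_printoptions(precision=4,suppress=True)
T0=-.26
# shift the arc sideways to where the closed fingers rest on the grip
for th in np.linspace(0,.80,9)[1:]:
    P,o=pose(th,T0)
    r.move_l(P,o,vel=.08)
    F=np.array(t.current_wrist_force());print(round(th,2),F,(np.array(t.current_ee_pos())-P),round(t.current_opening(),4))
    if np.linalg.norm(F)>60: break
print(t.current_t())
E
```

```text
0.1 [ 2.521  -3.226   0.9952] [ 0.0003 -0.0009  0.0003] 0.0262
0.2 [ 3.5257 -4.0301  0.5872] [ 0.0007 -0.0008  0.0007] 0.0265
0.3 [ 4.0935 -3.2488  1.681 ] [ 0.0013 -0.0007  0.0012] 0.0262
0.4 [ 5.3682 -3.3483  3.1423] [ 0.0022 -0.0007  0.002 ] 0.026
0.5 [ 5.2279 -2.3339  4.0785] [ 0.0031 -0.0007  0.003 ] 0.0263
0.6 [ 4.9547 -1.7129  6.0845] [ 0.0039 -0.0007  0.0042] 0.0263
0.7 [2.2858 0.0165 7.567 ] [ 0.0043 -0.0006  0.0053] 0.0265
0.8 [-1.1573  1.7358 13.5898] [ 0.0043 -0.0005  0.0064] 0.0264
33.7667
```

The arm yields under the spring load, so I close the loop on the measured grip-point angle.

```bash
cat >> h.py <<'E'
def meas():
    qq=t.current_tool_rot();M=R.from_quat([qq[1],qq[2],qq[3],qq[0]]).as_matrix()
    g=np.array(t.current_ee_pos())+.006*M[:,2]-PIV
    return np.radians(75)-np.arctan2(g[2],-(g@X)), np.hypot(g[2],g@X), np.arctan2(M[:,2]@X,-M[2,2])+.26
E
python3 - <<'E'
from h import *
np.set_printoptions(precision=4,suppress=True)
print(meas()); c=.80
for i in range(5):
    e=.87-meas()[0]
    if abs(e)<.003: break
    c+=min(e,.06); r.move_l(*pose(c,-.26),vel=.05); r.hold(.15); print(c,meas(),t.current_wrist_force())
print(t.current_t())
save("scene","s2.png");im=save("wrist","w6.png")
a=cv2.imread("pics/s2.png")[150:300,130:300];b=im[:,:,::-1]
cv2.imwrite("pics/c4.png",np.hstack([cv2.resize(a,(435,384),interpolation=2),cv2.resize(b,(365,384))[:, :]]))
E
```

```text
(np.float64(0.7478987248153938), np.float64(0.14948100277853235), np.float64(0.8156562803199132))
0.8600000000000001 (np.float64(0.8069044916509238), np.float64(0.1494966087837432), np.float64(0.8741742218723539)) [-6.7017  3.1144 19.6108]
0.9200000000000002 (np.float64(0.8685195081406083), np.float64(0.1495203056502709), np.float64(0.9337049581292391)) [-11.4373   4.1385  23.0752]
34.7333
```

View pics/c4.png

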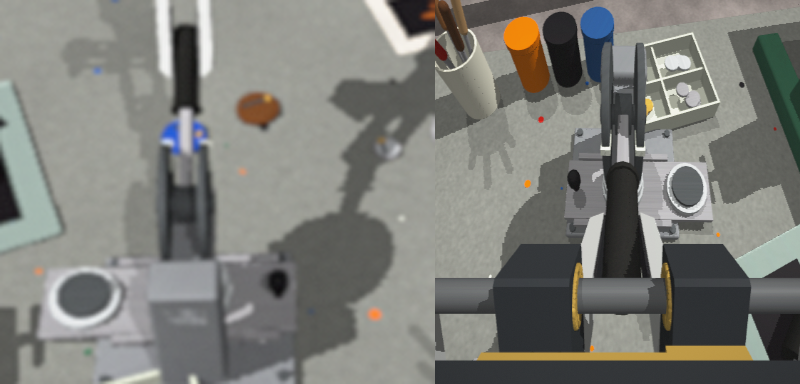

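The shank now lies near the stripes, which show as white ticks at about (607,150) and (640,150) in the wrist panel. I verify by projecting grip marks for candidate angles into the full-resolution wrist view.

```bash
python3 - <<'E'
from h import *
np.set_printoptions(precision=1,suppress=True)
im=cv2.imread("pics/w6.png")
def pt(e,rad,y): return PIV+rad*(-np.cos(e)*X+np.sin(e)*Z)+y*Y
e0=np.radians(25)
for y in(.022,-.022,.012,-.012): print("stripe",y,np.array(px("wrist",pt(e0,.032,y))),np.array(px("wrist",pt(e0,.058,y))),np.array(px("wrist",pt(e0,.062,y))))
for th in(.80,.87,.94):
    e=np.radians(75)-th
    n=np.sin(e)*X+np.cos(e)*Z
    print(th,"axis r58",np.array(px("wrist",pt(e,.058,0))),"rubber start top",np.array(px("wrist",pt(e,.092,0)+.0135*n)),"axis edge",np.array(px("wrist",pt(e,.092,.0135))))
c=im[40:300,170:330]; c=cv2.resize(c,None,fx=2.3,fy=2.3,interpolation=2)
s=cv2.resize(cv2.imread("pics/s2.png")[150:260,170:230],(328,600),interpolation=2)
cv2.imwrite("pics/c5.png",np.hstack([cv2.resize(c,(370,600)),s]))
print([np.array(d["at"])*1000 for d in models.mark_of("grip","scene")][:1],[np.array(d["at"])*1000 for d in models.mark_of("line","scene")][:1],pt(e0,.15,0)*1000)
print([np.array(d["at"])*1000 for d in models.mark_of("line","wrist")][:1],[np.array(d["at"])*1000 for d in models.mark_of("grip","wrist")][:1])
E
```

```text
stripe 0.022 [234.3 129.4] [232.  146.8] [231.6 149.7]
stripe -0.022 [288.9 129.4] [291.2 146.8] [291.6 149.7]
stripe 0.012 [246.7 129.4] [245.5 146.8] [245.3 149.7]
stripe -0.012 [276.5 129.4] [277.7 146.8] [277.9 149.7]
0.8 axis r58 [261.6 141.8] rubber start top [261.6 147.5] axis edge [240.9 166. ]
0.87 axis r58 [261.6 146.6] rubber start top [261.6 157.1] axis edge [241.3 174.1]
0.94 axis r58 [261.6 151.1] rubber start top [261.6 166.1] axis edge [241.6 181.5]
[array([499.4, -57.9, 232.1])] [array([499.3, -54.8, 232.8])] [500.5 -61.2 235.4]
[array([498. , -58.4, 234.3])] [array([497.3, -57.5, 231.4])]
```

View pics/c5.png

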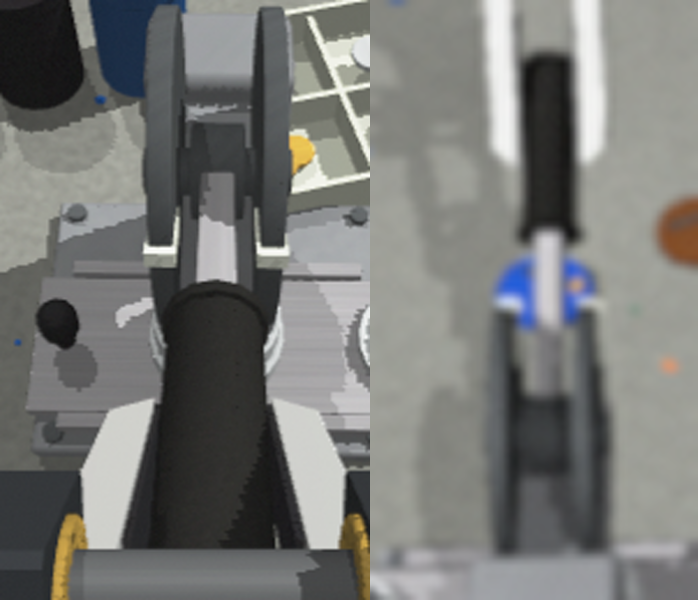

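I have used my 10 views, so I settle the angle numerically. I fit the stripe corners and the rubber's collar outline, as read from the at-rest wrist view and the present one, with the collar geometry shared and the handle angle free.

```bash
cat > fit.py <<'E'
from h import *
from scipy.optimize import least_squares
np.set_printoptions(precision=4,suppress=True)
def Rq(a): return R.from_quat([a[1],a[2],a[3],a[0]]).as_matrix()
c,Mc,pc=cal("wrist");Mt=Rq(t.current_tool_rot());rel=Mt.T@Mc
co=np.array([.0656,0,-.1531])
o1=bestdown([.54,.06,.38],np.pi/2);M1=Rq(o1);V1=(M1@rel,np.array([.54,.06,.38])+M1@co);V6=(Mc,pc)
print("check co",Mt.T@(pc-np.array(t.current_ee_pos())),M1[:,0])
def pr(V,Pt):
    a=(np.atleast_2d(Pt)-V[1])@V[0];return np.column_stack([a[:,0]/a[:,2]*c["fx"]+c["cx"],a[:,1]/a[:,2]*c["fy"]+c["cy"]])
def pt(e,rad,y,d=0): return PIV+d+rad*(-np.cos(e)*X+np.sin(e)*Z)+y*Y
def ring(e,rf,rho,d):
    f=np.linspace(0,2*np.pi,180)[:,None];n=np.sin(e)*X+np.cos(e)*Z
    return pt(e,rf,0,d)+rho*(np.cos(f)*Y+np.sin(f)*n)
def out(V,e,rf,rho,d,pts):
    C=pr(V,ring(e,rf,rho,d));return [np.hypot(*(C-p).T).min() for p in pts]
e0=np.radians(25);k1=lambda x,y:[200+x/2.5,y/2.5];k6=lambda x,y:[170+x/2.3125,40+y/2.308]
ring1=[k1(537,275),k1(598,224),k1(570,228)]
# direct observation of collar top/left/right rows in the present view
def res(p):
    d1,d6,(rf,rho,th,ro,ti)=p[:3],p[3:6],p[6:]
    s1=[(ro,.022,k1(431,341)),(.032,.022,k1(434,273)),(ro,ti,k1(517,350)if 0 else k1(456,337)),(ro,-ti,k1(516,350)),(ro,-.022,k1(540,355))]
    s6=[(ro,.022,k6(144,254)),(ro,ti,k6(179,254)),(ro,-ti,k6(254,254)),(ro,-.022,k6(290,254))]
    o=[]
    for V,d,s in((V1,d1,s1),(V6,d6,s6)):
        for a,y,m in s:o+=list((pr(V,pt(e0,a,y,d))[0]-m)/1.5)
    o+=[x/1.5 for x in out(V1,np.radians(75),rf,rho,d1,ring1)]
    C=pr(V6,ring(np.radians(75)-th,rf,rho,d6))
    o+=[C[:,1].min()-k6(0,282)[1],(C[:,0].max()-C[:,0].min())-103/2.3125]
    o+=list(p[:6]/.002)+[(rf-.092)/.002,(rho-.0145)/.001,(ro-.0595)/.002,(ti-.012)/.003]
    return o
s=least_squares(res,[0]*6+[.092,.0145,.88,.0595,.012],x_scale=[.002]*6+[.002,.001,.03,.002,.003],diff_step=1e-3)
cov=np.linalg.pinv(s.jac.T@s.jac);print(s.x,"theta sd",np.sqrt(cov[8,8]),"cost",s.cost);print(np.array(s.fun).round(1))
print(meas(),t.current_t())
E
python3 fit.py
```

```text
check co [ 0.0649  0.     -0.1535] [ 1. -0.  0.]
[-0.0012 -0.0025  0.001  -0.0017 -0.0012  0.0001  0.0925  0.0147  0.9019
  0.06    0.0122] theta sd 0.0161127067040624 cost 5.639422845797123
[ 0.2 -0.8  0.5  0.5 -0.2  1.2 -0.8  0.1 -1.  -0.3  1.  -0.1 -0.3 -0.1
  0.2 -0.1 -1.3 -0.1  0.2  0.8  0.1 -0.  -0.3 -0.6 -1.2  0.5 -0.9 -0.6
  0.1  0.2  0.2  0.3  0.1]
(np.float64(0.8684036022394674), np.float64(0.149522615222328), np.float64(0.9336615828060786)) 35.0333
```

The fit is consistent and gives an angle of 0.902 ± 0.016. That is slightly past the line, which the force also suggests. I ease back about 0.027 and re-track the stripe and collar by template matching.

```bash
python3 - <<'E'
from h import *
r.move_l(*pose(.893,-.26),vel=.03); r.hold(.3)
print(meas(),t.current_wrist_force(),t.current_t())
a=cv2.imread("pics/w6.png",0);b=cv2.cvtColor(save("wrist","w7.png"),cv2.COLOR_RGB2GRAY)
def tr(x,y,w,h):
    m=cv2.matchTemplate(b[y-12:y+h+12,x-8:x+w+8],a[y:y+h,x:x+w],cv2.TM_CCOEFF_NORMED);_,s,_,l=cv2.minMaxLoc(m)
    cx,cy=l;k=m[cy-1:cy+2,cx];sub=(k[0]-k[2])/(2*(k[0]-2*k[1]+k[2])) if len(k)==3 else 0
    return round(cx-8,1),round(float(cy-12+sub),2),round(s,3)
print("stripeL",tr(228,140,24,18),"stripeR",tr(278,140,20,18),"collar",tr(240,155,46,25))
E
sed -e 's/"theta sd"/"th sd"/' fit.py > fit2.py
```

```text
(np.float64(0.839711098871342), np.float64(0.1495172064648827), np.float64(0.9070804373360772)) [-9.96713673  3.85908273 21.81050663] 35.625
stripeL (0, 2.24, 0.97) stripeR (0, 2.29, 0.958) collar (0, 0.24, 0.964)
```

```bash
sed -i -e 's/,254)/,259.2)/g' -e 's/k6(0,282)/k6(0,282.6)/' fit2.py; python3 fit2.py | sed -n 2,3p; python3 - <<'E'
from h import *
for n in("scene","wrist"):
    for i in range(3):
        vision.snapshot(n);print(n,[[np.round(np.array(d["at"])*1000,1) for d in models.mark_of(k,n)][:1] for k in("grip","line")])
print(t.current_t())
E
```

```text
[-0.0012 -0.0025  0.001  -0.0017 -0.0012  0.0002  0.0925  0.0147  0.8735
  0.0601  0.0122] th sd 0.016213703759668425 cost 5.878635720050709
scene [[array([502.9, -57.4, 240.6])], [array([502.3, -61.9, 236.9])]]
scene [[array([500.2, -55.9, 239. ])], [array([502.9, -65.3, 237. ])]]
scene [[array([500. , -57.6, 237. ])], [array([430.1, 386.5,   1.9])]]
wrist [[array([499.4, -58.8, 237.5])], [array([496.7, -60.9, 231.1])]]
wrist [[array([500.3, -60.8, 234.7])], [array([498.7, -59.8, 233.1])]]
wrist [[array([501. , -60.2, 236.7])], [array([494.9, -58.5, 233.1])]]
36.575
```

```bash
python3 - <<'E'
from h import *
for n in("scene","wrist"):
    G={"grip":[],"line":[]}
    for i in range(10):
        vision.snapshot(n)
        for k in G:
            d=models.mark_of(k,n)
            if d:
                g=np.array(d[0]["at"])-PIV
                if np.linalg.norm(g)<.2:G[k].append(np.radians(75)-np.arctan2(g[2],-(g@X)))
    print(n,{k:(len(v),round(np.mean(v),4),round(np.std(v)/len(v)**.5,4)) for k,v in G.items()})
print(t.current_t(),meas())
E
```

```text
scene {'grip': (9, np.float64(0.8682), np.float64(0.0026)), 'line': (10, np.float64(1.0592), np.float64(0.1889))}
wrist {'grip': (10, np.float64(0.8695), np.float64(0.0022)), 'line': (10, np.float64(0.8871), np.float64(0.0028))}
39.575 (np.float64(0.8395138508571773), np.float64(0.149504374522858), np.float64(0.9071191504397229))
```

Three independent estimates put the handle on the line: the image fit gives 0.873, the scene marks 0.868 and the wrist marks 0.870, against a target of 0.87. I am handing in while holding.

```bash
python3 -c "
from h import *
print(t.current_opening(),t.current_finger_force(),t.current_t());print(r.sign_off())"
```

```text
0.025871070547511272 45.05480647087097 39.575
the job is handed in; nothing more can be done
None
```

I handed the job in at 39.6 s: the 54 mm back is in the lower die, the slide is fully home, and the gripper is still holding the handle at about 0.87 rad, on the white line as best I could measure from the images.

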